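# Clamp a clock movement in the bench holder with its eccentric

### The arm

A 7-joint arm with a two-finger parallel gripper is mounted at the origin on the work surface. World frame = base frame: x ahead of the robot, y to its left, z up, the work surface at z = 0. Lengths are in m, angles in degrees, forces in N, time in s.
With the tool pointing down it reaches from about 0.35 to 0.9 m from the base axis. Payload 19.9 kg.
Tool frame: the origin (TCP) lies midway between the tips of the shut fingers; the grasp point (between the pads) lies 19 mm behind it; z points along the fingers, y is the line along which they close (so a half turn about z gives the same grasp; the last joint's range is limited). The gripper opens to 94 mm and grips with 3 to 60 N. Pads are 16 mm wide; open, the fingers measure 119 mm over their backs; the gripper's body (75 mm by 177 mm) begins 78 mm behind the grasp point.
Start: joints at [64.658, 23.915, -0.59, 92.452, 0.269, 63.638, -3.037], TCP at [0.244, -0.575, 0.205] pointing down, gripper open.
Joint ranges: [-161.28, 161.28], [-22.2, 115.67], [-73.04, 71.86], [3.21, 147.25], [-68.34, 248.33], [10.77, 114.83], [-161.83, 161.83]. Speed limits (degrees/s): [108.29, 108.29, 136.94, 136.94, 172.46, 172.46, 172.46].

### API

Orientations are given as a 3x3 rotation matrix whose columns are the frame's x, y, z axes.
In Python, from cell import robot, claw, planner, imaging gives the robot as it stands. Calls block until the motion is done:
- robot.move_pose(position, orientation): joint-space move of the TCP to a pose.
- robot.line_to(position, rate=0.15, orientation=None): straight line of the TCP; orientation=None keeps the orientation; rate is the mean speed in m/s.
- robot.movej(angles): joint-space move.
- claw.command_gripper(opening, f_grip=None): opening from 0.0 (shut) to 1.0 (fully open); f_grip is the grip in N (None keeps the last); returns when the fingers have stopped.
- robot.dwell(seconds).
- planner.inverse_kinematics(position, orientation): joint angles nearest the present ones, or None.
- robot.state(): the state.
- imaging.capture(name): name is "scene" or "side" or "wrist"; returns a dict with "img" (384x512x3 uint8, blue, green, red), "depth" (384x512 float32, m along the optical axis (not along the pixel's ray), 0 where there is no reading), "mtx" (3x3 intrinsics, pixels), "world_from_camera" (4x4, takes a point from camera to world coordinates). Camera axes: x right, y down, z forward; pixel columns grow to the right and rows downward; lengths in m; the calibration is good to about 2 mm. A picture is of the moment at which its call begins.
A pose or a line that the arm cannot do raises robot.MotionError and nothing moves.
- robot.close_job(): hands the job in; it is judged then, once.
The state is a dict: "time_s": time; "joints": joint angles; "joint_velocities": joint speeds; "tau": joint torques, N m; "position": TCP position; "tcp_rot": TCP orientation; "wrist_force": force on the tool from outside, world axes, zero at the start; "wrist_torque": the same for the moment, N m; "finger_gap": opening from 0.0 (shut) to 1.0 (fully open); "gripper_force": force on a finger pad.
Only numpy, scipy, OpenCV 4.12 (cv2) and the standard library are available. Lean on these libraries where they do the work, as an engineer would, in place of code of your own. Each camera call takes 0.05 s, during which the arm holds its last target. There are 200 camera calls.

### The job

Lay the round clock movement flat, dial up, in the bench holder between the V stop and the eccentric clamp and let go of it. Then turn the wing knob of the eccentric clockwise until its lobe has pushed the movement home into the V and bears on it with a light clamping force of about 10 N (at least 4 N, and never above 20 N, which would dent the case), and let go of the knob so that the movement stays clamped. Leave the other things on the mat where they are.

Things in the scene. Friction and masses are not known exactly. Their poses are not given: they have to be found in the camera images.
- movement: Clock movement in a steel case: a plain upright cylinder, 50 mm in diameter, 18 mm high, 0.07 to 0.16 kg, black dial with white hour marks on top. Lies loose, dial up, on the green mat (mat top at z = 3 mm). Origin at the centre of its underside, z up. Take it by its rim.
- holder: Bench holder fixed to the mat: aluminium plate 142 x 90 mm, 14 mm thick, a steel V stop at its +x end, the eccentric clamp at its -x end. Origin on its underside (z = 3 mm), straight below the nominal centre of the clamped movement; z up. The plate runs from -84 to +58 mm in its x and -45 to +45 mm in its y.
- vee (a point): Nominal middle of the V stop: two faces, 10 mm wide, 16 mm high above the plate, meet the movement's rim 45 degrees either side of the holder's +x; the rim stays free at +-y for fingers. The stop was set and locked by hand up to 3 mm either way along the holder's x, so its place and the clamped movement's are known no better. It is backed by a hard spring (20 N/mm). Holder's axes.
- seat (a point): Nominal centre of the clamped movement on the top face of the holder plate (14 mm above the holder's origin); same axes as the holder.
- cam: Eccentric clamp, turns about a vertical axis. Origin on the axis at the plate's top face. One rigid piece: a disc (see lobe), over it a flange 26 mm in diameter, 24 to 27 mm above the plate, and a wing knob: a bar 30 mm long (cam's x), 11 mm wide (cam's y), 27 to 49 mm above the plate. It turns stiffly (about 0.15 N m) and stays where it is left.
- lobe (a point): Centre of the cam's smooth disc, 44 mm in diameter, 6 to 12 mm above the plate, 9 mm off the cam's axis towards the cam's own -x. Once the movement is home the clamping force climbs about 1 N per 0.01 rad and the moment on the knob 0.008 to 0.013 N m per newton, read with the knob held still after a step of 0.02 rad (in such small steps under 0.07 N m before; up to 0.17 either way in motion).
- pivot (a point): Cam's axis at the plate's top, 49.5 mm from the seat towards its -x and 15 mm towards its -y. With cam and holder axes parallel the lobe points to the holder's -x: fully open. From there the cam turns only clockwise seen from above, up to 2.9 rad. It starts at 0.7 to 0.95 rad, leaving 5 to 13 mm of play, and meets the seated movement at about 1.5 to 2.3 rad.
- knob (a point): On the cam's axis, in the middle of the wing knob's height, 38 mm above the holder plate.
- loupe: Black eyepiece loupe, 38 mm across, 28 mm high. Bystander.
- case_ring: Open brass casing ring, 52 mm across, 9 mm high. Bystander.
- jar: Small amber glass jar with metal lid, 38 mm across, 45 mm high. Bystander.
- screwdriver: Screwdriver, 130 mm long, lying between the two work places. Bystander.
- weight: Brass weight with a knob, 34 mm across, 42 mm high. Bystander.
Things that resemble listed ones, but are neither listed nor needed, are in the scene too. Leave any pink look-alike of the movement alone.

How it is judged:
By the outcome, as a careful person would: the job done as asked, in the order asked, and still so for the second after the job is handed in, with the robot touching nothing.
It also fails if it takes over 72 s, if anything falls off the work surface, if the arm or the gripper's body presses on something with over 40 N, if the wrist force passes 120 N, or if a joint passes its speed limit or range.

## Working session

There is one attempt and no reset: what is moved stays moved. The work goes in short steps, each a Python script; the robot and the scene stay as the last script left them, time stands still between calls to the robot, and variables do not carry over. Pictures are saved under pics/ and viewed, at most 10 in all, crops included, and the job is handed in when it is done.

```bash
ls; mkdir -p pics
python3 - <<'E'
from cell import robot, claw, planner, imaging
import cv2,numpy as np,pickle
d={n:imaging.capture(n) for n in("scene","side")}
pickle.dump(d,open('d0.pkl','wb'))
for n in d:
    cv2.imwrite(f'pics/{n}0.png',cv2.resize(d[n]['img'],(800,600),interpolation=cv2.INTER_CUBIC)); print(n,d[n]['world_from_camera'].round(3).tolist(),d[n]['mtx'].tolist())
s=robot.state();print(s)
E
```

```text
pics
scene [[-0.614, 0.524, -0.59, 0.968], [0.789, 0.405, -0.462, 0.282], [-0.003, -0.749, -0.663, 0.512], [0.0, 0.0, 0.0, 1.0]] [[383.8466907288313, 0.0, 255.2182365305836], [0.0, 383.8466907288313, 191.889157544124], [0.0, 0.0, 1.0]]
side [[0.967, -0.167, 0.194, 0.426], [-0.255, -0.687, 0.68, -0.503], [0.02, -0.707, -0.707, 0.561], [0.0, 0.0, 0.0, 1.0]] [[347.5639759620609, 0.0, 250.16151401801199], [0.0, 347.5639759620609, 190.38772366292858], [0.0, 0.0, 1.0]]
{'time_s': 0.1, 'joints': array([64.65793577, 23.94575026, -0.58972542, 92.48049322,  0.27031589,
       63.63805151, -3.03533081]), 'joint_velocities': array([-0.08603696, -0.17081396, -0.05988627, -0.04965015,  0.01764659,
        0.07036682, -0.08522991]), 'tau': array([ 1.64789995e-03, -8.52581763e+01,  6.40208088e-01, -4.26692784e+01,
       -4.88424569e-02,  1.63373473e-02,  6.21589402e-05]), 'position': array([ 0.24369978, -0.57517413,  0.20488718]), 'tcp_rot': array([[ 9.20736524e-01,  3.90184545e-01, -5.24155008e-04],
       [ 3.90184882e-01, -9.20736023e-01,  9.66183102e-04],
       [-1.05618684e-04, -1.09411743e-03, -9.99999396e-01]]), 'wrist_force': array([ 0.33571686,  0.3537244 , -0.01449256]), 'wrist_torque': array([ 0.02986557, -0.0053714 ,  0.03822655]), 'gripper_force': 0.0, 'finger_gap': 1.0044447525812314}
```

View pics/scene0.png

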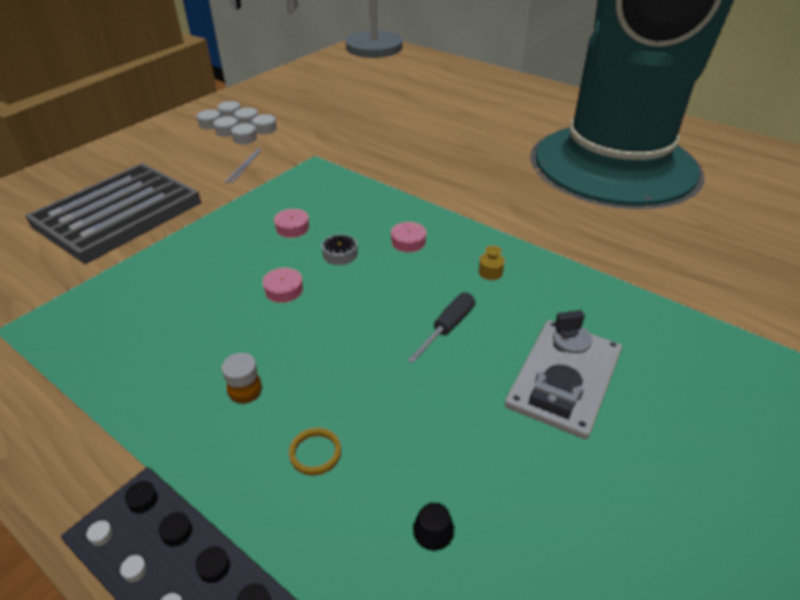

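View pics/side0.png

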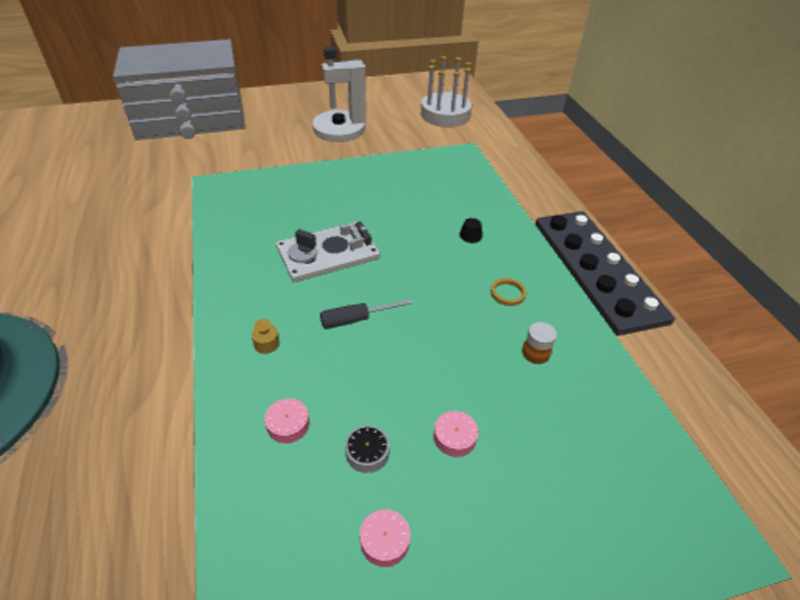

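Scene and side views: the black dial with white marks is at side (367,447) / scene (339,247). It could be confused with the three pink look-alikes at side (286,418), (456,432) and (385,535), or with the dark disc on the holder plate at side (335,245), which is only a plate mark. I choose (367,447), and the close crop will check it.

```bash
cat > h.py <<'E'
import numpy as np,cv2
def cloud(d):
    h,w=d['depth'].shape;v,u=np.mgrid[:h,:w];z=d['depth'];K=d['mtx']
    p=np.stack([(u-K[0,2])*z/K[0,0],(v-K[1,2])*z/K[1,1],z],-1)
    T=d['world_from_camera'];return p@T[:3,:3].T+T[:3,3]
def ray(d,u,v,zw):
    K=d['mtx'];T=d['world_from_camera'];r=T[:3,:3]@np.array([(u-K[0,2])/K[0,0],(v-K[1,2])/K[1,1],1.]);return T[:3,3]+r*(zw-T[2,3])/r[2]
def proj(d,p):
    T=d['world_from_camera'];c=T[:3,:3].T@(np.asarray(p)-T[:3,3]);q=d['mtx']@c;return q[:2]/q[2]
E
python3 - <<'E'
from h import *;import pickle
d=pickle.load(open('d0.pkl','rb'))
s=d['side']
for n,box in(('side',(170,130,250,185)),('scene',(315,190,405,285))):
    c=d[n];P=cloud(c);x0,y0,x1,y1=box;Q=P[y0:y1,x0:x1].reshape(-1,3);I=c['img'][y0:y1,x0:x1].reshape(-1,3).astype(int)
    m=(Q[:,2]>.0145)&(Q[:,2]<.0195);A=Q[m]
    print(n,m.sum(),A[:,2].mean(),cv2.minAreaRect(A[:,:2].astype(np.float32)),(cv2.boxPoints(cv2.minAreaRect(A[:,:2].astype(np.float32)))).round(4).tolist())
    k=(Q[:,2]>.055)&(Q[:,2]<.08);print('knob',k.sum(),Q[k].mean(0),cv2.minAreaRect(Q[k][:,:2].astype(np.float32)))
for n,box in(('side',(215,268,255,305)),('scene',(203,148,232,170))):
    c=d[n];P=cloud(c);x0,y0,x1,y1=box;Q=P[y0:y1,x0:x1].reshape(-1,3)
    m=(Q[:,2]>.018)&(Q[:,2]<.026);print(n,'mov',m.sum(),Q[m].mean(0),cv2.minEnclosingCircle(Q[m][:,:2].astype(np.float32)))
a=cv2.resize(s['img'][130:185,170:250],(800,550),interpolation=cv2.INTER_CUBIC);cv2.imwrite('pics/hold.png',a)
b=cv2.resize(s['img'][255:315,200:270],(400,342),interpolation=cv2.INTER_CUBIC)
c=cv2.resize(d['scene']['img'][190:285,315:405],(390,412),interpolation=cv2.INTER_CUBIC)
o=np.zeros((412,790,3),np.uint8);o[:342,:400]=b;o[:,400:]=c;cv2.imwrite('pics/mov.png',o)
E
```

```text
side 886 0.016615413386530498 ((0.5079262256622314, 0.15179011225700378), (0.14069074392318726, 0.09136893600225449), 9.50701904296875) [[0.4309999942779541, 0.18520000576972961], [0.44609999656677246, 0.09510000050067902], [0.5849000215530396, 0.11840000003576279], [0.5698000192642212, 0.2084999978542328]]
knob 76 [0.47372799 0.12923813 0.06259465] ((0.4735618531703949, 0.1317363977432251), (0.012060544453561306, 0.03113856166601181), 46.35288619995117)
scene 2340 0.016787953208368595 ((0.5066630840301514, 0.1540174037218094), (0.14252124726772308, 0.08945681154727936), 9.369179725646973) [[0.42910000681877136, 0.18649999797344208], [0.44359999895095825, 0.09830000251531601], [0.5842999815940857, 0.12150000035762787], [0.5697000026702881, 0.20980000495910645]]
knob 151 [0.47513829 0.13404208 0.06276154] ((0.473151296377182, 0.13290034234523773), (0.012634441256523132, 0.029661785811185837), 50.905662536621094)
side mov 592 [ 0.49010026 -0.20059329  0.02084111] ((0.4909299612045288, -0.1998833268880844), 0.025742074474692345)
scene mov 267 [ 0.48971045 -0.19694254  0.02122365] ((0.4885176718235016, -0.19774354994297028), 0.025583136826753616)
```

View pics/hold.png

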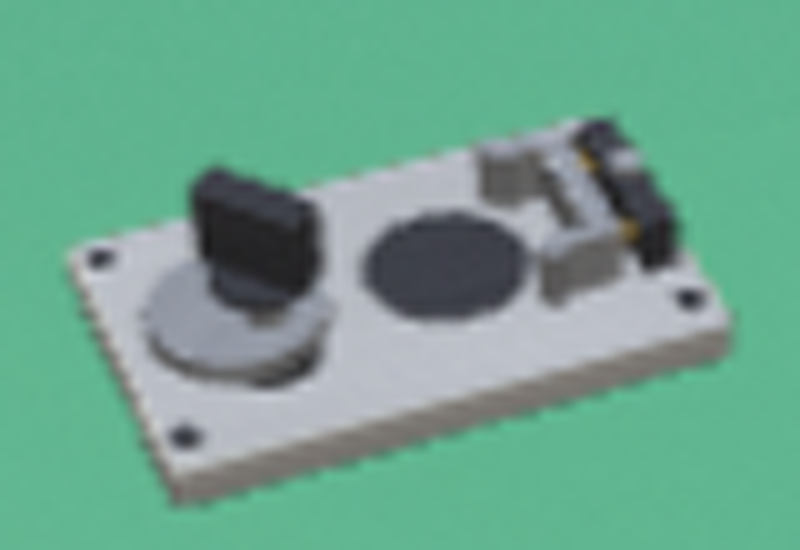

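View pics/mov.png

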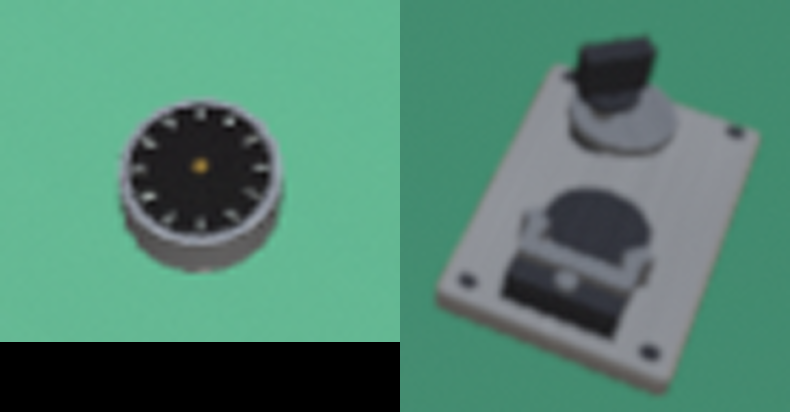

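The crop confirms the choice: a black dial with white marks in a steel case at side px (235,286), and the plate's dark disc is flat. In the holder crop, the V stop is on the right, towards +x, and the cam is on the left. The knob bar yaw is about -41°, which matches theta of about 0.88.

Next I check clearances and IK.

```bash
cat >> h.py <<'E'
MOV=np.array([.4897,-.199]); YAW=np.radians(9.44); HO=np.array([.5073,.153])+.013*np.array([np.cos(YAW),np.sin(YAW)])
Rz=lambda a:np.array([[np.cos(a),-np.sin(a)],[np.sin(a),np.cos(a)]])
hw=lambda x,y:HO+Rz(YAW)@np.array([x,y])
def tool(a):  # tool down, tool y axis at world yaw a
    y=np.array([np.cos(a),np.sin(a),0]);z=np.array([0,0,-1.]);return np.stack([np.cross(y,z),y,z],1)
E
python3 - <<'E'
from h import *;import pickle
from cell import planner
d=pickle.load(open('d0.pkl','rb'));c=d['side'];P=cloud(c);I=c['img'].astype(int)
m=((I[...,2]-I[...,1]>60)&(I[...,0]-I[...,1]>20)&(P[...,2]>.017)&(P[...,2]<.026)).astype(np.uint8)
n,l=cv2.connectedComponents(m)
pk=[P[l==i].mean(0)[:2] for i in range(1,n) if (l==i).sum()>50];print(np.round(pk,3), [np.round((np.linalg.norm(p-MOV),np.degrees(np.arctan2(*(p-MOV)[::-1]))),3) for p in pk])
def ik(p,z,a):
    q=planner.inverse_kinematics([*p,z],tool(np.radians(a)));return None if q is None else np.round(q,1)
for a in range(-90,91,30): print('mov',a,ik(MOV,.005,a))
print('hold',ik(hw(-5,0) if 0 else hw(-.005,0),.02,99.4),ik(hw(-.005,0),.02,-80.6))
pv=hw(-.0495,-.015);print(pv)
for a in (49,-131,-40,-50,-60,-80,-220,-230): print('kn',a,ik(pv,.047,a))
# V stop points in holder frame
for n,box in(('side',(170,130,250,185)),('scene',(315,190,405,285))):
    x0,y0,x1,y1=box;Q=cloud(d[n])[y0:y1,x0:x1].reshape(-1,3);H=(Q[:,:2]-HO)@Rz(YAW)
    k=(Q[:,2]>.030)&(H[:,0]>5)if 0 else (Q[:,2]>.029)&(H[:,0]>.005)
    A=H[k]*1000;
    for lo in range(-25,25,5):
        s=A[(A[:,1]>=lo)&(A[:,1]<lo+5)]
        if len(s):print(n,lo,len(s),s[:,0].min().round(1),s[:,0].max().round(1))
E
```

```text
[[ 0.408 -0.143]
 [ 0.592 -0.206]
 [ 0.485 -0.3  ]] [array([9.90000e-02, 1.45446e+02]), array([ 0.102, -4.12 ]), array([  0.101, -92.937])]
mov -90 [ 24.9  30.7  -7.6 113.8   6.6  35.9 -76.9]
mov -60 [ 29.7  31.2 -13.4 113.6  11.6  36.5 -51.3]
mov -30 [ 33.9  31.8 -18.6 113.5  16.1  37.2 -25.1]
mov 0 [ 38.   32.6 -23.8 113.3  20.6  38.1   1.1]
mov 30 [ 41.4  33.5 -28.2 113.2  24.4  39.1  28. ]
mov 60 [ 41.6  33.6 -28.3 113.2  24.6  39.1  57.9]
mov 90 [ 44.1  34.3 -31.5 113.1  27.3  40.   85.6]
hold [ 13.2  36.8 -42.2 111.3  34.5  45.2  50.7] [   4.5   33.3  -30.7  111.6   24.9   41.7 -121.6]
[0.47375451 0.1322166 ]
kn 49 [ 22.   33.  -50.9 117.   35.6  46.7  -1. ]
kn -131 [ -52.5   29.2   41.   119.3  -28.9   41.6 -123.9]
kn -40 [ 19.3  31.4 -47.2 117.   32.6  45.3 -87.5]
kn -50 [ 18.   30.7 -45.4 117.1  31.1  44.7 -96.3]
kn -60 [  16.3   29.9  -43.2  117.1   29.4   44.  -104.9]
kn -80 [  10.3   27.7  -35.6  117.3   23.7   42.1 -120.1]
kn -220 [ 29.6  39.3 -62.2 116.8  45.2  52.3  82.3]
kn -230 [ 29.6  39.3 -62.2 116.8  45.2  52.3  72.3]
side -25 25 17.2 52.2
side -20 18 22.1 51.6
side -15 7 31.7 52.3
side -10 9 31.9 52.3
side -5 13 32.4 51.4
side 0 10 32.1 50.1
side 5 7 31.3 44.5
side 10 14 24.1 51.7
side 15 20 17.8 52.6
side 20 7 18.6 47.5
scene -25 18 15.8 51.1
scene -20 53 14.7 51.2
scene -15 33 21.6 51.9
scene -10 36 29.8 51.9
scene -5 37 27.5 52.8
scene 0 36 30.3 52.0
scene 5 36 30.0 52.0
scene 10 36 29.5 51.5
scene 15 50 17.4 51.7
scene 20 41 15.6 51.5
```

Run:
```python
from h import *
from cell import robot,claw,planner,imaging
R=tool(np.radians(40))
robot.move_pose([*MOV,.12],R)
robot.line_to([*MOV,.0055],rate=.12)
claw.command_gripper(0.3,f_grip=15)
s=robot.state();print(s['time_s'],s['finger_gap'],s['gripper_force'],s['position'],s['wrist_force'])
robot.line_to([*MOV,.15],rate=.2)
s=robot.state();print(s['time_s'],s['finger_gap'],s['gripper_force'],s['wrist_force'])
robot.move_pose([*hw(-.004,0),.15],tool(np.radians(99.44)))
s=robot.state();print(s['time_s'],s['position'],s['joints'].round(1),s['wrist_force'])
d=imaging.capture('wrist');cv2.imwrite('pics/w1.png',cv2.resize(d['img'],(800,600)))
import pickle;pickle.dump(d,open('w1.pkl','wb'))
```

```text
3.625 0.5275532767681591 15.000100582838058 [ 0.48969268 -0.19901578  0.00549236] [-0.73763929 -0.14388574  0.25977837]
4.5 0.5304047108818568 14.99971255660057 [ 0.66078909  0.50396893 -2.66824718]
5.8333 [0.51659645 0.15283419 0.14974101] [ 20.   26.5 -50.2 106.7  23.9  58.   59.1] [-0.05884317  0.78499334 -1.50449371]
```

View pics/w1.png

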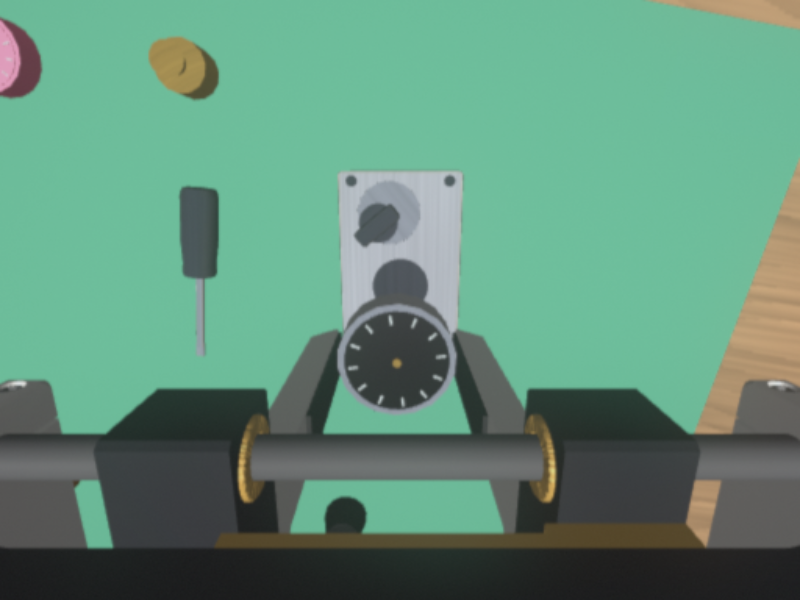

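The wrist view shows the movement dial up between the fingers at (397,360). The holder is square to the tool and the knob is at (377,225). Lowering it now.

Run:
```python
from h import *
from cell import robot,claw,planner,imaging
p=hw(-.004,0)
robot.line_to([*p,.05],rate=.2); robot.line_to([*p,.0215],rate=.06)
f0=robot.state()['wrist_force'][2]
for z in np.arange(.021,.0180,-.0005):
    robot.line_to([*p,z],rate=.02);robot.dwell(.03);f=robot.state()['wrist_force'][2]-f0
    if f>2.5:break
print(z,f)
claw.command_gripper(0.8)
s=robot.state();print(s['time_s'],s['position'],s['wrist_force'])
robot.line_to([*p,.10],rate=.2)
pv=hw(-.0495,-.015)
# stand off so the wrist camera looks straight at the knob
d=imaging.capture('wrist');C=d['world_from_camera'];print(C.round(3).tolist())
import pickle
robot.move_pose([*hw(.03,-.01),.16],tool(np.radians(99.44)))
d2=imaging.capture('wrist');pickle.dump([d,d2],open('w2.pkl','wb'))
cv2.imwrite('pics/w2.png',cv2.resize(d2['img'],(800,600),interpolation=cv2.INTER_CUBIC))
for D in(d,d2):
    Q=cloud(D).reshape(-1,3);H=(Q[:,:2]-pv)
    k=(Q[:,2]>.058)&(Q[:,2]<.072)&(np.linalg.norm(H,axis=1)<.03);A=Q[k]
    if k.sum()>5: print('knob',k.sum(),A.mean(0),cv2.minAreaRect(A[:,:2].astype(np.float32)))
    k=(Q[:,2]>.032)&(Q[:,2]<.0385)&(np.linalg.norm(Q[:,:2]-p,axis=1)<.032);A=Q[k]
    if k.sum()>5:
        c,r=cv2.minEnclosingCircle(A[:,:2].astype(np.float32));print('mov',k.sum(),A[:,2].mean(),c,r,(np.array(c)-HO)@Rz(YAW))
print(pv,robot.state()['time_s'])
```

```text
0.019 11.606902053268133
9.175 [0.51618445 0.1544865  0.0189827 ] [ 0.53371862 -0.50673585  0.53807021]
[[-0.164, 0.954, 0.249, 0.445], [0.986, 0.159, 0.042, 0.143], [0.0, 0.253, -0.968, 0.28], [0.0, 0.0, 0.0, 1.0]]
knob 532 [0.47270992 0.13385305 0.06597735] ((0.4732074439525604, 0.1337907761335373), (0.01118249911814928, 0.02980421669781208), 48.80406951904297)
mov 2184 0.03556211047874722 (0.5199269652366638, 0.15516257286071777) 0.029175173491239548 [-1.89336717e-04  6.22794201e-05]
knob 361 [0.47315937 0.13377729 0.06597117] ((0.473245233297348, 0.1336502730846405), (0.01090848445892334, 0.02992604486644268), 48.64836502075195)
mov 1579 0.03560408872068036 (0.5199245810508728, 0.1554909199476242) 0.0291786789894104 [-0.00013783  0.00038657]
[0.47375451 0.1322166 ] 10.2167
```

View pics/w2.png

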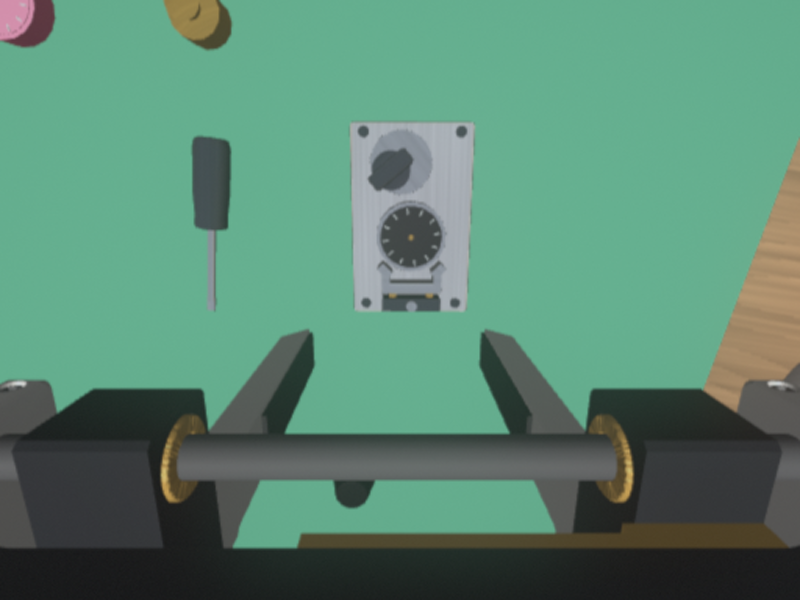

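The movement lies flat and dial up at (411,237), just short of the V, with the fingers clear. The knob bar is at (391,170), yaw -41.3°. Now I grip the knob.

Run:
```python
from h import *
from cell import robot,claw,planner,imaging
c=np.array([.4734,.1329]);a=np.radians(48.7);R=tool(a);y=R[:2,1]
claw.command_gripper(0.5)
robot.move_pose([*c,.13],R);robot.line_to([*c,.0475],rate=.1)
def rd(n=6):
    v=[]
    for i in range(n):
        robot.dwell(.02);s=robot.state();v.append(np.r_[s['wrist_force'],s['wrist_torque']])
    return np.mean(v,0)
b=rd();print('free',b.round(3))
claw.command_gripper(0.0,f_grip=8)
f=rd();s=robot.state();print('grip8',f.round(3),'lat',y@(f-b)[:2],s['finger_gap'],s['gripper_force'])
for k in range(4):
    l=y@(f-b)[:2]
    if abs(l)<1:break
    c=c+y*np.sign(l)*.0005
    robot.line_to([*c,.0475],rate=.02);f=rd();s=robot.state();print(c,f.round(3),'lat',y@(f-b)[:2],s['finger_gap'],s['position'])
s=robot.state();print(s['time_s'],s['joints'].round(2))
np.save('base.npy',b)
```

```text
free [ 0.346 -0.352  0.117  0.014 -0.128  0.032]
grip8 [-3.227e+00 -2.577e+00  4.803e+00 -6.600e-01  5.760e-01  4.000e-03] lat -4.029466955856562 0.11729401173668874 8.000290766358376
[0.47307    0.13252437] [-0.336 -0.811  1.667 -0.125 -0.027 -0.039] lat -0.7949907203645767 0.11618564832405259 [0.47318895 0.13265881 0.04752416]
13.8417 [ 10.58  27.66 -35.91 117.33  23.92  42.19   8.42]
```

```bash
cat > cl.py <<'E'
from h import *
from cell import robot,claw,planner,imaging
b=np.load('base.npy')
def rd(n=6):
    v=[]
    for i in range(n):
        robot.dwell(.02);s=robot.state();v.append(np.r_[s['wrist_force'],s['wrist_torque']])
    return np.mean(v,0)-b
def yaw():
    r=robot.state()['tcp_rot'][:2,1];return np.arctan2(r[1],r[0])
theta=lambda:YAW+np.pi/2-yaw()
def turn(dt):
    q=np.array(J[0]);q[6]-=np.degrees(dt);robot.movej(q);J[0]=q
J=[robot.state()['joints'].copy()]
def recentre():
    f=rd();y=robot.state()['tcp_rot'][:2,1];l=y@f[:2]
    if abs(l)>1.2:
        p=planner_target+0 if 0 else robot.state()['position'];p=p.copy();p[:2]+=y*np.clip(l/8000*1.0,-.0006,.0006)
        robot.line_to(p,rate=.02);J[0]=robot.state()['joints'].copy()
    return l
E
python3 - <<'E'
from cl import *
claw.command_gripper(0.0,f_grip=45);print(rd().round(3),theta())
for k in range(3):
    turn(.15);f=rd();print(round(theta(),3),f.round(2),'lat',round(recentre(),2))
h=[]
for k in range(8):
    turn(.02);robot.dwell(.08);f=rd();h.append(f[5]);print(round(theta(),4),f[5].round(4),f[:3].round(1))
print(robot.state()['time_s'],robot.state()['joints'].round(1),robot.state()['finger_gap'])
E
```

```text
[-0.023  0.345  0.689  0.087 -0.14  -0.073] 0.8854885270139132
1.032 [-0.75 -0.39  1.82 -0.21  0.17 -0.17] lat -1.55
1.181 [-0.6  -0.54  1.14 -0.17  0.06 -0.18] lat -0.79
1.331 [-1.75 -1.11  2.05 -0.37  0.37 -0.17] lat -2.5
1.3537 0.0439 [ 0.5 -0.4 -0.5]
1.3738 0.0472 [ 0.8 -0.  -0.7]
1.3937 0.0451 [ 0.1 -0.2 -1.5]
1.4137 0.031 [ 0.2 -0.2 -1. ]
1.4338 0.0339 [-0.4 -0.3 -0.7]
1.4538 0.0233 [-0.6  0.  -0.6]
1.4738 0.0836 [-0.7 -0.7 -0.1]
1.4938 0.0626 [-1.  -0.5 -0.2]
19.55 [ 10.6  27.6 -35.9 117.4  23.9  42.1 -26.4] 0.1119146150657499
```

Run:
```python
from cl import *
h=[];pv=0
for k in range(46):
    turn(.02);robot.dwell(.08);f=rd(8);t=theta();h.append((t,f[5]));print(round(t,3),f[5].round(3),f[:2].round(1),end=' | ')
    if f[5]>.11 and pv>.10 or f[5]>.15: break
    pv=f[5]
np.save('h1.npy',h)
print(robot.state()['time_s'])
```

```text
1.514 0.064 [-1.1 -0.8] | 1.534 0.046 [-1.2 -0.8] | 1.554 0.076 [-1.7 -0.8] | 1.574 0.067 [-2.  -0.6] | 1.594 0.063 [-2.4 -0.8] | 1.614 0.055 [-2.6 -0.6] | 1.634 0.049 [-3.3 -0.8] | 1.654 0.07 [-3.5 -0.9] | 1.674 0.051 [-4.3 -0.9] | 1.694 0.043 [-4.5 -1.1] | 1.714 0.067 [-5.3 -1.1] | 1.733 0.081 [-5.1 -1.4] | 1.753 0.064 [-5.3 -0.7] | 1.773 0.072 [-5.3 -1.1] | 1.794 0.071 [-5.2 -1.4] | 1.813 0.074 [-5.7 -0.9] | 1.834 0.072 [-5.8 -1.1] | 1.853 0.078 [-5.9 -1.1] | 1.873 0.068 [-5.7 -1.1] | 1.893 0.096 [-6.2 -0.7] | 1.913 0.074 [-5.9 -1. ] | 1.933 0.121 [-6.3 -1.3] | 1.953 0.087 [-6.5 -1.2] | 1.973 0.103 [-5.9 -0.8] | 1.993 0.106 [-6.8 -1. ] | 2.013 0.094 [-6.5 -0.6] | 2.033 0.109 [-6.6 -1.3] | 2.053 0.1 [-6.8 -1.1] | 2.073 0.099 [-6.5 -0.7] | 2.093 0.112 [-6.4 -0.9] | 2.113 0.104 [-6.8 -0.9] | 2.133 0.106 [-6.8 -0.8] | 2.153 0.093 [-6.9 -1.1] | 2.173 0.097 [-6.8 -1.1] | 2.193 0.138 [-7.3 -0.6] | 2.213 0.139 [-7.3 -0.9] | 36.35
```

Run:
```python
from cl import *
h=np.load('h1.npy').tolist()
print('now',rd(10)[5].round(3))
for k in range(3):
    turn(.02);robot.dwell(.08);f=rd(14);t=theta();h.append((t,f[5]));print(round(t,3),f[5].round(3),f[:2].round(1))
    if f[5]>.2: break
np.save('h1.npy',h)
from scipy.optimize import curve_fit
H=np.array(h);H=H[H[:,0]>1.92]
print(curve_fit(lambda t,a,s,t0:a+s*np.maximum(t-t0,0),*H.T,[.1,1,2.18]))
d=imaging.capture('side');D=imaging.capture('scene')
o=np.zeros((550,790,3),np.uint8);o[:,:395]=cv2.resize(d['img'][120:190,175:245],(395,550)) ;o[:,395:]=cv2.resize(D['img'][190:285,315:385],(395,550));cv2.imwrite('pics/c1.png',o)
print(robot.state()['time_s'])
```

```text
now 0.144
2.233 0.151 [-5.6 -1.3]
2.253 0.174 [-5.8 -1.3]
2.273 0.173 [-5.7 -1.2]
(array([0.10284353, 0.71805058, 2.16359115]), array([[ 7.63969910e-06, -6.90971841e-13,  1.06395000e-05],
       [-6.90971841e-13,  1.33801645e-02,  1.10552556e-03],
       [ 1.06395000e-05,  1.10552556e-03,  1.35794784e-04]]))
38.3167
```

View pics/c1.png

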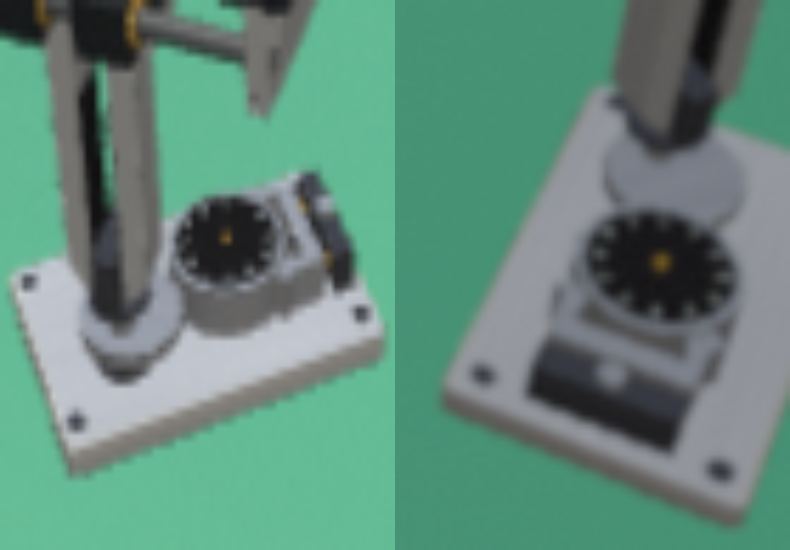

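The crops show the movement flat and dial up, in the V and touched by the lobe. The torque fit gives first contact at about 2.17 rad and about 7–11 N now. I'll add a half step, let go, back off and check.

Run:
```python
from cl import *
turn(.01);robot.dwell(.1);print(theta(),rd(14)[5])
claw.command_gripper(0.35);t=theta()
p=robot.state()['position'].copy();robot.line_to([p[0],p[1],.14],rate=.12)
robot.move_pose([*hw(.03,-.01),.17],tool(np.radians(99.44)-np.pi) if 0 else tool(np.radians(99.44)))
d=imaging.capture('wrist');Q=cloud(d).reshape(-1,3);pv=np.array([.4733,.1333])
A=Q[(Q[:,2]>.058)&(Q[:,2]<.072)&(np.linalg.norm(Q[:,:2]-pv,axis=1)<.03)]
r=cv2.minAreaRect(A[:,:2].astype(np.float32));print('knob',r,'gripper yaw end',np.degrees(YAW+np.pi/2-t))
K=proj(d,[*hw(-.012,0),.03]);u,v=K.astype(int);print(u,v,robot.state()['time_s'],robot.state()['wrist_force'])
cv2.imwrite('pics/w3.png',cv2.resize(d['img'][v-60:v+60,u-60:u+60],(600,600),interpolation=cv2.INTER_CUBIC))
```

```text
2.2815599399318893 0.26050275617604124
knob ((0.4732247292995453, 0.13372308015823364), (0.02975858747959137, 0.01089995913207531), 59.362220764160156) gripper yaw end -31.335019984605058
261 142 42.2667 [-0.08012644 -0.42286295 -0.57291666]
```

View pics/w3.png

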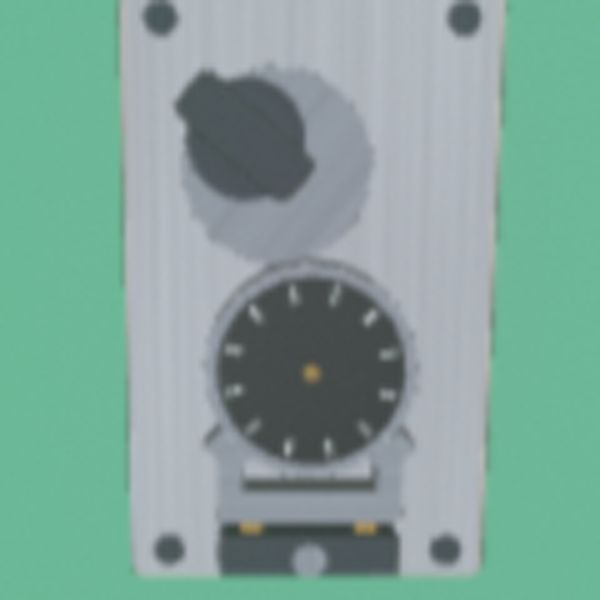

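The final view shows the movement flat and dial up at (310,372), seated in both V faces with the lobe bearing on it. The knob at (245,135) has stayed put, and the gripper is clear.

```bash
python3 -c "
from cell import robot
print(robot.close_job())"
```

```text
the job is handed in; nothing more can be done
None
```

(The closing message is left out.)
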